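Let the bearing balls out of the lever dispenser

TASK

Let the three steel balls out of the grey dispenser: press its red lever right down with your fingertips so that the orange lid lifts, and keep it pressed until all three balls have rolled into the open tray. Then let the lever rise slowly under your fingers, over about two seconds, so that the lid comes down shut without slamming, and finish clear of it. Do not touch the balls, do not pick anything up, and leave everything else on the shelf where it stands.

Things in the scene. Friction and masses are not known exactly. Their poses are not given: they have to be found in the camera images.
- dispenser: Grey ball dispenser fixed to the shelf, foot 240 x 116 mm, 135 mm high over all. Origin at the shelf surface. Its x axis points from the low open tray at its front (x = -120 to 5 mm) to the covered magazine at its back (x = 10 to 79 mm), its y axis to the lever's side. A green floor slopes down at 17 degrees to the tray; trough 96 mm wide inside, walls 4 mm (out to y = -52 and 52 mm).
- lever: Steel lever with a red pad at its end. Origin on its pivot (x = 51, y = 0, z = 105 mm of the dispenser, axis along y); pad 130 mm from there towards -x, at y = 90 mm. At rest it slopes up 0.25 rad to the pad; pressed to its stop (0.5 rad) it slopes down 0.25 rad. A spring pushes it up: 3 N at the pad at rest, 6.5 N fully down. Geared to the lid. Let go, it springs up and the lid slams.
- pad (a point): Centre of the top face of the red pad (40 x 40 mm, 8 mm thick) at the lever's end; moves with the lever. At rest it is about 141 mm above the shelf, fully pressed about 77 mm; it moves almost straight down (under 5 mm sideways). The pad has at least 15 mm of free air to the dispenser's wall, and nothing stands under it.
- lid (a joint): Angle of the orange flap lid (94 x 41 mm) that closes the magazine's mouth, hinged along its upper edge: 0 rad = shut (hanging down), 1.2 rad = fully up, swung out over the tray; it is moved by the lever. Closing faster than 2 rad/s counts as slamming.
- tray (a point): Point in the middle of the width of the open tray, 90 mm in front of the dispenser's origin, 30 mm above the shelf; the balls come to rest near it against the tray's front wall.
- ball0_center (a point): Centre of a steel bearing ball, 24 mm in diameter, 40 to 75 g; at the start it leans on the inside of the shut lid, in its own lane of the magazine under a clear cover (lane y = -32.5 mm of the dispenser).
- ball0: The same ball as ball0_center (its origin lies on the ball's surface and turns with it: use the centre).
- ball1_center (a point): Centre of a steel bearing ball, 24 mm in diameter, 40 to 75 g; at the start it leans on the inside of the shut lid, in its own lane of the magazine under a clear cover (lane y = 0 mm of the dispenser).
- ball1: The same ball as ball1_center (its origin lies on the ball's surface and turns with it: use the centre).
- ball2_center (a point): Centre of a steel bearing ball, 24 mm in diameter, 40 to 75 g; at the start it leans on the inside of the shut lid, in its own lane of the magazine under a clear cover (lane y = 32.5 mm of the dispenser).
- ball2: The same ball as ball2_center (its origin lies on the ball's surface and turns with it: use the centre).
- mug: White ceramic mug of bolts, 80 mm across, 95 mm high, on the dispenser's side away from the lever. Origin under its centre. Leave it.
- bulb: Spare headlight bulb standing on its 40 mm metal flange, 71 mm high, fragile, on the lever's side. Origin under its centre. Leave it.
- socket: Steel spanner socket standing upright, 32 mm across, 36 mm high, in front of the tray. Origin under its centre. Leave it.
- sprocket: Steel chain sprocket lying flat, 137 mm across, 6 mm thick, at the left. Origin under its centre. Leave it.
- mirror: Round mirror on a black stem with a 100 mm foot, 235 mm high, at the right. Origin under its foot. Leave it.
- spanner: Steel spanner lying flat, 160 mm long, at the left. Leave it.
- organiser_drawer0 (a joint): Upper drawer of the fixed grey parts organiser (150 x 200 x 130 mm) at the right: 0 m = shut. Leave it shut.
- organiser_drawer1 (a joint): Lower drawer of the organiser: 0 m = shut. Leave it shut.

How it is judged:
By the outcome, as a careful person would: the job done as asked, in the order asked, and still so for the second after the job is handed in, with the robot touching nothing.
It also fails if it takes over 35 s, if anything falls off the work surface, if the arm or the gripper's body presses on something with over 40 N, if the wrist force passes 120 N, or if a joint passes its speed limit or range.

ROBOT

A 7-joint arm with a two-finger parallel gripper is mounted at the origin on the work surface. World frame = base frame: x ahead of the robot, y to its left, z up, the work surface at z = 0. Lengths are in m, angles in rad, forces in N, time in s.
With the tool pointing down it reaches from about 0.4 to 0.85 m from the base axis. Payload 10.4 kg.
Tool frame: the origin (TCP) lies on the centre line of the jaws, within the pads' length; the fingertips stand r.finger_overhang ahead of it and the grasp point (between the pads) lies 5 mm behind it (r.finger_overhang is the distance from the TCP to the fingertips, in m); z points along the fingers, y is the line along which they close (so a half turn about z gives the same grasp; the last joint's range is limited). The gripper opens to 87 mm and grips with 3 to 60 N. Pads are 19 mm wide; open, the fingers measure 117 mm over their backs; the gripper's body (75 mm by 190 mm) begins 51 mm behind the grasp point.
Start: joints at [-1.16, 0.332, -0.065, 1.46, 0.022, 1.35, -0.088], TCP at [0.263, 0.567, 0.215] pointing down, gripper open.
Joint ranges: [-2.6, 2.6], [-0.5, 2.12], [-1.47, 1.34], [0.16, 2.42], [-1.27, 4.41], [0.06, 2.06], [-2.6, 2.6]. Speed limits (rad/s): [2.22, 2.22, 2.79, 2.79, 3.14, 3.14, 3.14].

INTERFACE

Orientations are given as a unit quaternion [x, y, z, w].
In Python, from bench import read_state, viewer, r gives the robot as it stands.
- The arm moves only by the tool carry_out, never from a script. Its argument "moves" is a list of rows, each a list of 6 numbers: the shift along the tool's x, y, z in units of 40 mm (1.0 is 40 mm), then the turn, a rotation vector about the tool's x, y, z in units of 8 degrees (1.0 is 8 degrees). A call has 1 to 20 rows; each row shifts and turns the commanded pose from where the row before left it, along the tool's axes as they then stand; what a row does not reach is not made up. A row lasts 1/8 s, in which the tool goes at most 62.5 mm and 10.7 degrees, less where a joint would pass 70% of its speed; a pose out of reach is approached as far as the arm can. A call is refused whole if a number of a shift passes 1 or a number of a turn 1, either way. A call with a gripper value outside its range is refused whole. "fingers" is the finger opening in mm, from 0 to 87, set as the call begins (left out, the last holds). The fingers move at their own pace and stop on an object; "force" is the grip in N (left out, the last holds). Time passes only in rows, so rows that do not move let the fingers close. It gives the time, the measured TCP pose, the force, the opening and the grip force at its end, in the units of the state.
- read_state(): the state, without advancing time (a new reading comes with each control period).
- viewer.camera(name): name is "scene" or "top" or "wrist"; returns a dict with "pixels" (480x640x3 uint8, red, green, blue), "range_z" (480x640 float32, m along the optical axis (not along the pixel's ray), 0 where there is no reading), "fx", "fy", "cx", "cy" (pixels), "xyz" and "orientation" of the camera in the world. Camera axes: x right, y down, z forward; pixel columns grow to the right and rows downward; lengths in m; the calibration is good to about 2 mm. A picture is of the moment at which its call begins.
- r.close_job(): hands the job in; it is judged then, once.
The state is a dict: "time": time; "joint_positions": joint angles; "joint_vel": joint speeds; "joint_torque": joint torques, N m; "ee_pos": TCP position; "eef_rot": TCP orientation; "ft_force": force on the tool from outside, world axes, zero at the start; "torque": the same for the moment, N m; "width": finger opening in m; "grip_force": force on a finger pad.
Only numpy, scipy, OpenCV 4.12 (cv2) and the standard library are available. Lean on these libraries where they do the work, as an engineer would, in place of code of your own. Each camera call takes 0.05 s, during which the arm holds its last target. There are 200 camera calls.

## Working session

There is one attempt and no reset: what is moved stays moved. The work goes in short steps, Python scripts to look and compute and a tool call to move; the robot and the scene stay as the last step left them, time stands still between calls to the robot, and variables do not carry over. Pictures are saved under pics/ and viewed, at most 10 in all, crops included, and the job is handed in when it is done.

Besides the shell and the picture viewer there is one more tool, called after "Emit:" as name(argument=value, ...), one argument or row to a line, values as JSON. carry_out: Moves the arm, as the interface text tells. Its arguments: {"type":"object","properties":{"moves":{"type":"array","items":{"type":"array","items":{"type":"number"}}},"fingers":{"type":"number"},"force":{"type":"number"}},"required":["moves"]}

```bash
mkdir -p pics; cat > h.py <<'E'
import numpy as np, cv2
from bench import read_state, viewer, r
from scipy.spatial.transform import Rotation as R
def cam(n):
    c=viewer.camera(n); return c
def cloud(c):
    v,u=np.mgrid[:480,:640]; z=c["range_z"]
    p=np.stack([(u-c["cx"])/c["fx"]*z,(v-c["cy"])/c["fy"]*z,z],-1)
    return p@R.from_quat(c["orientation"]).as_matrix().T+np.array(c["xyz"])
def save(c,n): cv2.imwrite("pics/"+n,c["pixels"][:,:,::-1])
E
python3 - <<'E'
from h import *
s=read_state();print(s["ee_pos"],s["eef_rot"],s["width"],r.finger_overhang,s["time"])
for n in("top","scene"):
    c=cam(n);save(c,n+"0.png");p=cloud(c);print(n,c["xyz"],c["orientation"])
    hsv=cv2.cvtColor(c["pixels"],cv2.COLOR_RGB2HSV);H,S,V=cv2.split(hsv)
    for nm,m in(("red",((H<5)|(H>174))&(S>150)&(V>60)),("orange",(H>=6)&(H<20)&(S>150)&(V>80)),("green",(H>40)&(H<85)&(S>80))):
        k,l,st,ce=cv2.connectedComponentsWithStats(m.astype(np.uint8))
        for i in range(1,k):
            if st[i,4]>60:
                q=p[(l==i)&(c["range_z"]>0)]
                print(nm,st[i],np.median(q,0).round(3),np.percentile(q,3,axis=0).round(3),np.percentile(q,97,axis=0).round(3))
E
```

```text
[0.26252828 0.56674278 0.21464887] [ 2.15179226e-01  9.76574307e-01 -7.14266075e-04 -1.15267636e-04] 0.08693117808059164 0.014 0.0
top [ 0.24333071 -0.03225959  1.7554966 ] [ 0.70533574 -0.70429547  0.05809826 -0.05562357]
red [219 223  16  14 145] [0.578 0.277 0.142] [0.558 0.259 0.134] [0.596 0.297 0.15 ]
orange [ 556  121   76   78 3128] [ 1.007 -1.149 -0.394] [ 0.908 -1.278 -0.698] [ 1.142 -1.095 -0.379]
orange [623 144  17  12  86] [ 1.034 -1.305 -0.389] [ 1.007 -1.341 -0.401] [ 1.054 -1.266 -0.354]
orange [130 162  66  16 107] [ 0.802  0.542 -0.   ] [ 0.791  0.429 -0.008] [0.831 0.64  0.008]
orange [623 169  17  10  89] [ 0.92  -1.308 -0.39 ] [ 0.907 -1.332 -0.401] [ 0.942 -1.266 -0.379]
orange [389 175  21   7  65] [ 0.781 -0.272 -0.   ] [ 0.773 -0.307 -0.008] [ 0.794 -0.245  0.008]
orange [578 188  29  16 209] [ 0.858 -1.209 -0.521] [ 0.847 -1.247 -0.672] [ 0.877 -1.173 -0.387]
orange [155 190  29   8  78] [ 0.728  0.5   -0.   ] [ 0.719  0.46  -0.009] [0.742 0.549 0.008]
orange [  0 303  35  19 471] [ 0.365  1.317 -0.588] [ 0.335  1.247 -0.602] [ 0.396  1.386 -0.575]
orange [
[... 535 characters left out ...]
0.625 0.104 0.109] [0.654 0.125 0.122]
green [ 240  218   39   46 1038] [0.562 0.19  0.04 ] [0.504 0.141 0.019] [0.62  0.24  0.059]
green [ 498  362   39   38 1249] [ 0.127 -0.605  0.09 ] [ 0.069 -0.658  0.017] [ 0.174 -0.575  0.101]
scene [1.2472255  0.38903362 1.27912608] [ 0.47109418  0.82862463 -0.26411989 -0.14728263]
red [ 544   81   70   60 2141] [-0.472  0.405  0.006] [-0.54   0.309 -0.054] [-0.429  0.526  0.048]
red [554 138  25   9  67] [-0.431  0.424 -0.119] [-0.44   0.383 -0.132] [-0.42   0.461 -0.104]
red [610 142  21  26 218] [-0.608  0.626 -0.227] [-0.655  0.614 -0.281] [-0.575  0.643 -0.204]
red [418 290  19  19 220] [0.582 0.28  0.141] [0.563 0.262 0.135] [0.6   0.298 0.148]
```

```bash
python3 - <<'E'
from h import *
a=cv2.imread("pics/top0.png")[150:330,130:370];cv2.imwrite("pics/tc.png",cv2.resize(a,(800,600),interpolation=cv2.INTER_CUBIC))
a=cv2.imread("pics/scene0.png")[180:420,260:580];cv2.imwrite("pics/sc.png",cv2.resize(a,(800,600),interpolation=cv2.INTER_CUBIC))
E
```

```text
(no output)
```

View pics/tc.png

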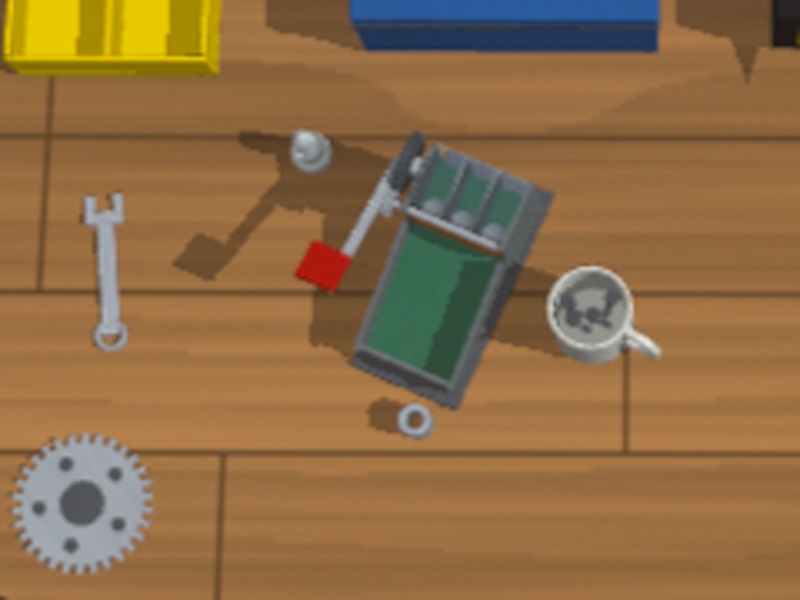

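View pics/sc.png

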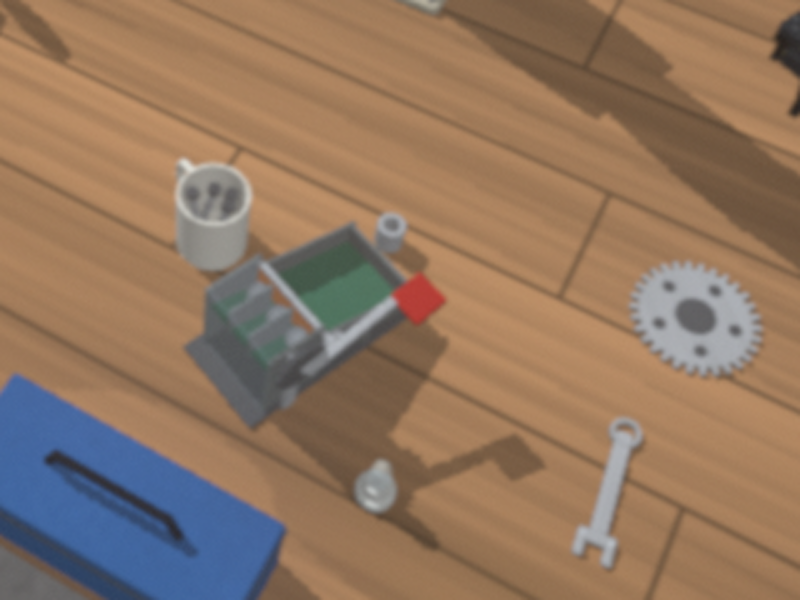

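The top crop shows the dispenser yawed, with its tray towards the robot and the red pad at crop (323,265). The bulb is at (311,150), clear of the pad, and the socket at (415,420) in front of the tray. The scene crop agrees: the lid is shut and nothing stands under the pad. The pad measures (0.580, 0.278, 0.141), which matches the height given.

```bash
python3 - <<'E'
from h import *
c=cam("top");p=cloud(c);H,S,V=cv2.split(cv2.cvtColor(c["pixels"],cv2.COLOR_RGB2HSV))
m=(H>40)&(H<85)&(S>80);m[:,:235]=0;m[:,300:]=0;m[:200]=0;m[270:]=0
q=p[m];print(cv2.minAreaRect(q[:,:2].astype(np.float32)*1000))
rd=((H<5)|(H>174))&(S>150);print(cv2.minAreaRect(p[rd&(c["range_z"]>0)][:,:2].astype(np.float32)*1000))
# high points (>60mm) near dispenser, for collision height
a=np.abs(p[...,0]-.62)<.16;b=np.abs(p[...,1]-.18)<.15
for h in(.06,.08,.1,.12,.135,.15):
    g=p[a&b&(p[...,2]>h)];print(h,len(g),g.min(0).round(3),g.max(0).round(3))
s=read_state();M=R.from_quat(s["eef_rot"]).as_matrix();t=np.array([.58,.278,.19+.0])
print("shift tool (40mm units)",(M.T@(t-s["ee_pos"])/.04).round(2),"tool y az",np.degrees(np.arctan2(M[1,1],M[0,1])))
E
```

```text
((441.72271728515625, 129.8953399658203), (478.1540222167969, 184.34521484375), 18.177309036254883)
((577.7882080078125, 275.8486328125), (40.09615707397461, 37.44200897216797), 65.92266845703125)
0.06 1606 [0.505 0.031 0.06 ] [0.732 0.323 0.154]
0.08 1371 [0.509 0.031 0.08 ] [0.715 0.3   0.154]
0.1 1173 [0.523 0.032 0.1  ] [0.715 0.3   0.154]
0.12 364 [0.556 0.091 0.12 ] [0.709 0.3   0.154]
0.135 165 [0.556 0.202 0.135] [0.685 0.3   0.154]
0.15 8 [0.561 0.261 0.15 ] [0.577 0.291 0.154]
shift tool (40mm units) [-10.24  -3.22   0.63] tool y az 65.14956754945491
```

Emit:
carry_out(
  moves=[
    [-0.5,-0.16,0,0,0,0],
    [-0.84,-0.26,0,0,0,0],
    [-0.84,-0.26,0,0,0,0],
    [-0.84,-0.26,0,0,0,0],
    [-0.84,-0.26,0,0,0,0],
    [-0.84,-0.26,0,0,0,0],
    [-0.84,-0.26,0,0,0,0],
    [-0.84,-0.26,0,0,0,0],
    [-0.84,-0.26,0,0,0,0],
    [-0.84,-0.26,0,0,0,0],
    [-0.84,-0.26,0,0,0,0],
    [-0.84,-0.26,0,0,0,0],
    [-0.47,-0.15,0,0,0,0],
    [0,0,0,0,0,1],
    [0,0,0,0,0,1],
    [0,0,0,0,0,1],
    [0,0,0,0,0,1],
    [0,0,0,0,0,1],
    [0,0,0,0,0,1],
    [0,0,0,0,0,1],
  ],
  fingers=0,
)

```text
time: 2.65
ee_pos: [0.5798, 0.2803, 0.2154]
eef_rot: [0.65, 0.76, -0.0, -0.0]
ft_force: [0.2, 0.0, 0.2]
width: 0.0006
grip_force: 0.0
```

Emit:
carry_out(
  moves=[
    [0,0,0,0,0,1],
    [0,0,0,0,0,1],
    [0,0,0,0,0,1],
    [0,0,0,0,0,1],
    [0,0,0,0,0,0.15],
    [0,0,0,0,0,0],
  ],
)

```text
time: 3.4
ee_pos: [0.5799, 0.2803, 0.2155]
eef_rot: [0.838, 0.545, 0.0, -0.0]
ft_force: [-0.5, -0.8, -0.7]
width: 0.0004
grip_force: 0.0
```

```bash
python3 - <<'E'
from h import *
s=read_state();M=R.from_quat(s["eef_rot"]).as_matrix();t=np.array([.58,.280,.17])
print(s["time"],s["ee_pos"],s["width"],s["ft_force"],s["joint_positions"])
print("shift",(M.T@(t-s["ee_pos"])/.04).round(2),"tool",M.round(3))
c=cam("wrist");save(c,"w.png");p=cloud(c);H,S,V=cv2.split(cv2.cvtColor(c["pixels"],cv2.COLOR_RGB2HSV))
m=((H<5)|(H>174))&(S>150)&(c["range_z"]>0);q=p[m];q=q[np.abs(q[:,2]-.14)<.03];print(len(q),np.percentile(q,[2,50,98],axis=0).round(3),cv2.minAreaRect(q[:,:2].astype(np.float32)*1000))
E
```

```text
3.4 [0.5798841  0.28034884 0.21545985] 0.0004345784169789139 [-0.46356294 -0.84116385 -0.65564029] [-0.81830402  0.38590295  0.39809654  1.42614033 -0.14997903  1.35945874
 -0.8322763 ]
shift [-0.01  0.01  1.14] tool [[ 0.405  0.914 -0.   ]
 [ 0.914 -0.405  0.   ]
 [ 0.    -0.    -1.   ]]
3407 [[0.56  0.259 0.136]
 [0.58  0.281 0.141]
 [0.601 0.301 0.146]] ((579.963134765625, 279.1388244628906), (39.91921615600586, 39.00047302246094), 67.20079803466797)
```

View pics/w.png

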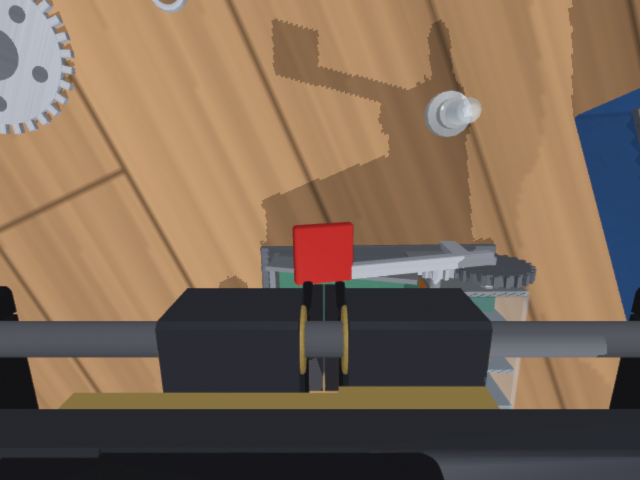

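The wrist picture shows the pad at (323,253), free of the wall, and the closed fingers lined up with it. The pad centre comes out at (0.580, 0.280, 0.141).

Emit:
carry_out(
  moves=[
    [0.12,0,0.2,0,0,0],
    [0,0,0.4,0,0,0],
    [0,0,0.4,0,0,0],
    [0,0,0.2,0,0,0],
    [0,0,0.1,0,0,0],
    [0,0,0.1,0,0,0],
    [0,0,0.1,0,0,0],
    [0,0,0.1,0,0,0],
    [0,0,0.1,0,0,0],
    [0,0,0,0,0,0],
  ],
)

```text
time: 4.7
ee_pos: [0.5818, 0.2848, 0.1471]
eef_rot: [0.839, 0.544, -0.0, -0.0]
ft_force: [0.8, 0.7, -0.3]
width: 0.0004
grip_force: 0.0
```

```bash
python3 - <<'E'
from h import *
s=read_state();print(s["ft_force"],s["torque"],s["ee_pos"])
c=cam("wrist");save(c,"w2.png")
c=cam("scene");cv2.imwrite("pics/s2.png",cv2.resize(c["pixels"][180:420,260:580,::-1],(800,600),interpolation=cv2.INTER_CUBIC))
E
```

```text
[ 0.81795155  0.67431098 -0.26810061] [-0.10379896  0.06803835  0.03149159] [0.58175555 0.28477664 0.14709582]
```

View pics/w2.png

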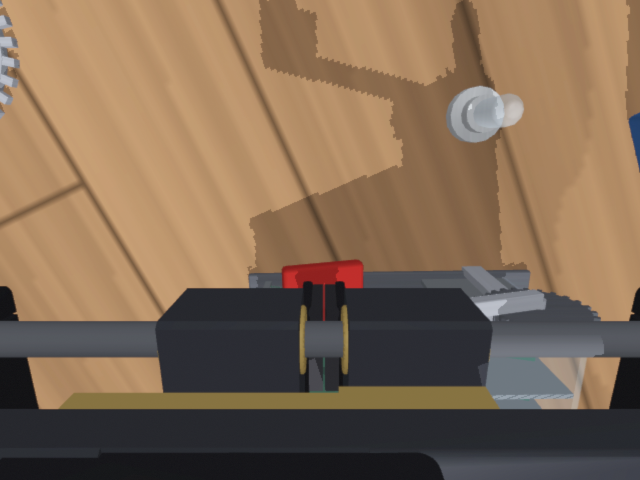

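The wrist picture shows the fingertips at about (323,285), over the pad and roughly at its surface. I'll press on and watch the force.

Emit:
carry_out(
  moves=[
    [0,0,0.12,0,0,0],
    [0,0,0.12,0,0,0],
    [0,0,0.12,0,0,0],
    [0,0,0.12,0,0,0],
    [0,0,0,0,0,0],
  ],
)

```text
time: 5.42
ee_pos: [0.5819, 0.285, 0.128]
eef_rot: [0.839, 0.544, 0.0, -0.0]
ft_force: [0.1, 0.8, 2.3]
width: 0.0002
grip_force: 0.5
```

```bash
python3 - <<'E'
from h import *
s=read_state();print(s["ft_force"],s["torque"],s["ee_pos"])
c=cam("wrist");p=cloud(c);H,S,V=cv2.split(cv2.cvtColor(c["pixels"],cv2.COLOR_RGB2HSV))
m=((H<5)|(H>174))&(S>150)&(c["range_z"]>0);q=p[m];q=q[np.abs(q[:,2]-.12)<.05];print(len(q),np.percentile(q,[2,50,98],axis=0).round(3))
c=cam("scene");cv2.imwrite("pics/s3.png",cv2.resize(c["pixels"][200:380,330:570,::-1],(800,600),interpolation=cv2.INTER_CUBIC))
E
```

```text
[0.06152986 0.79099316 2.3026193 ] [-0.00308691  0.17771199 -0.01814478] [0.58188753 0.28496189 0.12795483]
1325 [[0.569 0.283 0.127]
 [0.586 0.295 0.133]
 [0.602 0.304 0.138]]
```

View pics/s3.png

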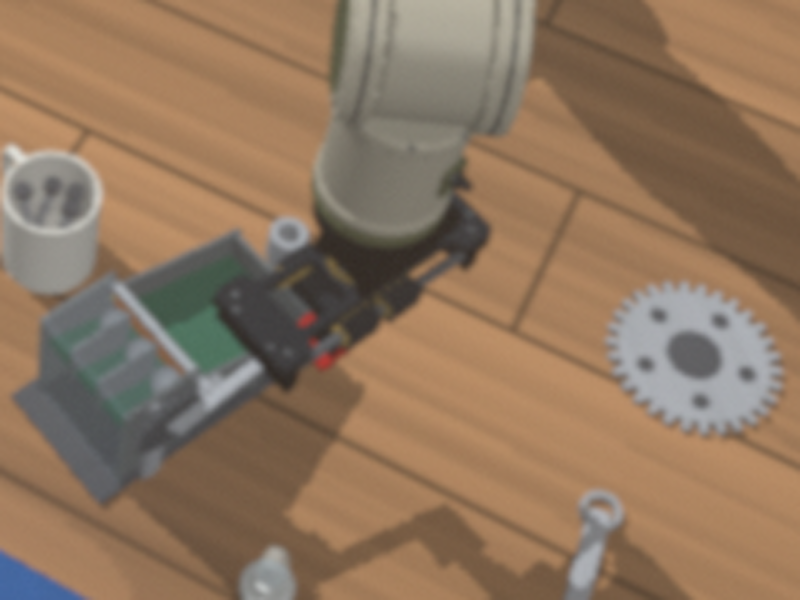

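The scene crop shows the lever and lid barely moved and the gripper over the pad, with red visible at (325,355). The pad reads 0.133, higher than the expected fingertip height of 0.114, so I'll check the contact up close.

```bash
python3 - <<'E'
from h import *
c=cam("wrist");p=cloud(c);a=c["pixels"][230:410,200:440,::-1];cv2.imwrite("pics/w3.png",cv2.resize(a,(800,600),interpolation=cv2.INTER_CUBIC))
for u in(285,295,305,312,318,323,330,337,345,355):print(u,[tuple((p[v,u]*1000).astype(int)) for v in(268,280,286,295,310)])
E
```

```text
285 [(np.int64(542), np.int64(270), np.int64(0)), (np.int64(572), np.int64(302), np.int64(136)), (np.int64(570), np.int64(299), np.int64(136)), (np.int64(589), np.int64(322), np.int64(214)), (np.int64(590), np.int64(321), np.int64(222))]
295 [(np.int64(550), np.int64(267), np.int64(0)), (np.int64(576), np.int64(300), np.int64(136)), (np.int64(575), np.int64(297), np.int64(137)), (np.int64(592), np.int64(321), np.int64(215)), (np.int64(592), np.int64(320), np.int64(222))]
305 [(np.int64(557), np.int64(263), np.int64(0)), (np.int64(579), np.int64(298), np.int64(135)), (np.int64(579), np.int64(297), np.int64(141)), (np.int64(580), np.int64(297), np.int64(151)), (np.int64(593), np.int64(318), np.int64(218))]
312 [(np.int64(562), np.int64(261), np.int64(0)), (np.int64(582), np.int64(297), np.int64(135)), (np.int64(582), np.int64(295), np.int64(140)), (np.int64(582), np.int64(294), np.int64(147)), (np.int64(582), np.int64(294), np.int64(161))]
318 [(np.int64(567), np.int64(259), np.int64(0)), (np.int64(584), np.int64(295), np.int64(133)), (np.int64(584), np.int64(294), np.int64(138)), (np.
[... 583 characters left out ...]
1), np.int64(253), np.int64(0)), (np.int64(592), np.int64(291), np.int64(132)), (np.int64(592), np.int64(292), np.int64(141)), (np.int64(592), np.int64(292), np.int64(151)), (np.int64(591), np.int64(291), np.int64(163))]
345 [(np.int64(597), np.int64(293), np.int64(126)), (np.int64(595), np.int64(289), np.int64(130)), (np.int64(594), np.int64(286), np.int64(131)), (np.int64(602), np.int64(316), np.int64(214)), (np.int64(601), np.int64(315), np.int64(220))]
355 [(np.int64(601), np.int64(291), np.int64(126)), (np.int64(599), np.int64(286), np.int64(129)), (np.int64(598), np.int64(284), np.int64(130)), (np.int64(604), np.int64(315), np.int64(214)), (np.int64(603), np.int64(315), np.int64(222))]
```

View pics/w3.png

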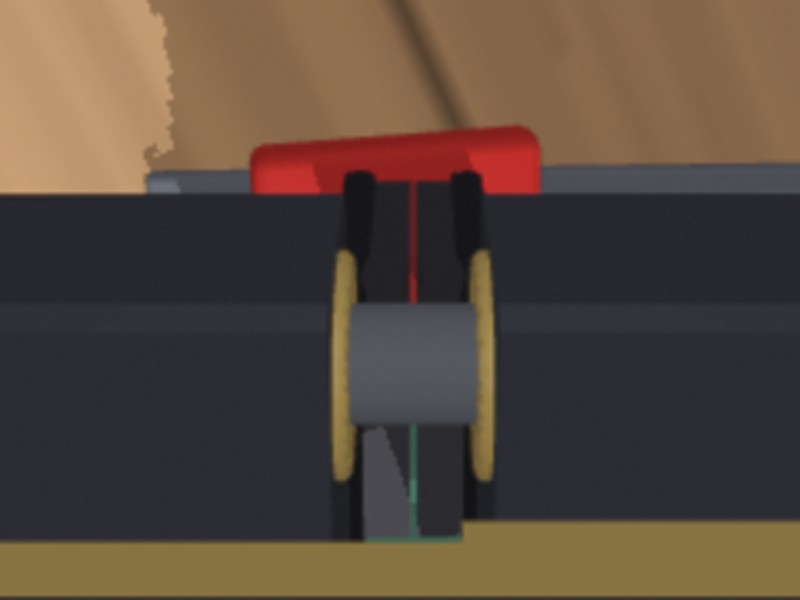

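The crop shows both fingertips standing on the pad at (360–470,180), with measured tips at z≈0.134, about 6 mm above the TCP reading. The contact is good and the gripper body is about 80 mm higher, so I'll press down.

Emit:
carry_out(
  moves=[
    [0,0,0.12,0,0,0],
    [0,0,0.15,0,0,0],
    [0,0,0.15,0,0,0],
    [0,0,0.15,0,0,0],
    [0,0,0.15,0,0,0],
    [0,0,0.15,0,0,0],
    [0,0,0.15,0,0,0],
    [0,0,0.12,0,0,0],
    [0,0,0.08,0,0,0],
    [0,0,0,0,0,0],
  ],
)

```text
time: 6.82
ee_pos: [0.5829, 0.2846, 0.0797]
eef_rot: [0.839, 0.544, 0.001, 0.0]
ft_force: [0.8, 0.5, 5.1]
width: 0.0006
grip_force: 2.7
```

```bash
cat > look.py <<'E'
from h import *
import sys
s=read_state();print(s["time"],s["ft_force"],s["torque"],s["ee_pos"])
c=cam("wrist");p=cloud(c);H,S,V=cv2.split(cv2.cvtColor(c["pixels"],cv2.COLOR_RGB2HSV))
m=((H<5)|(H>174))&(S>150)&(c["range_z"]>0);q=p[m];q=q[(q[:,2]>.04)&(q[:,2]<.16)];print(len(q),np.percentile(q,[2,50,98],axis=0).round(3))
t=cam("top")["pixels"][205:275,230:310,::-1];a=cam("scene")["pixels"][220:350,330:450,::-1]
cv2.imwrite("pics/"+sys.argv[1],np.hstack([cv2.resize(t,(400,350),interpolation=cv2.INTER_CUBIC),cv2.resize(a,(323,350),interpolation=cv2.INTER_CUBIC)]))
E
python3 look.py l1.png
```

```text
6.825 [0.83010674 0.5069514  5.12864295] [ 0.05104914 -0.12086078  0.03996781] [0.58290975 0.2845533  0.07972393]
1361 [[0.567 0.283 0.078]
 [0.584 0.296 0.084]
 [0.602 0.304 0.089]]
```

View pics/l1.png

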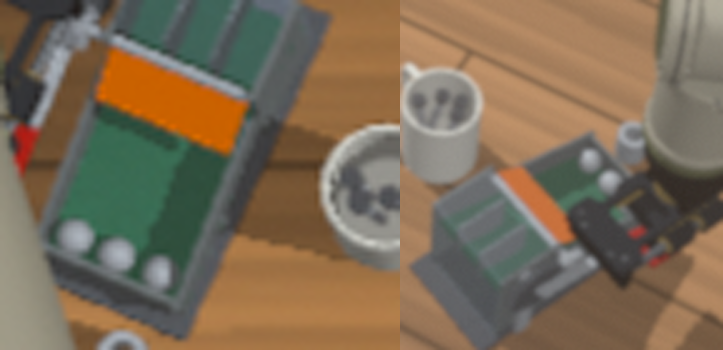

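The picture shows the lid up and all three balls against the tray's front wall, at (75,237), (118,253) and (158,270). The pad is at about 0.083, so I'll press the last few millimetres to the stop and hold.

Emit:
carry_out(
  moves=[
    [0,0,0.06,0,0,0],
    [0,0,0.06,0,0,0],
    [0,0,0.06,0,0,0],
    [0,0,0,0,0,0],
    [0,0,0,0,0,0],
  ],
)

```text
time: 7.6
ee_pos: [0.5836, 0.2841, 0.0731]
eef_rot: [0.839, 0.544, 0.001, 0.001]
ft_force: [2.8, 0.9, 6.5]
width: 0.0004
grip_force: 2.9
```

Emit:
carry_out(
  moves=[
    [0,0,0.06,0,0,0],
    [0,0,0.04,0,0,0],
    [0,0,0,0,0,0],
    [0,0,0,0,0,0],
  ],
)

```text
time: 8.1
ee_pos: [0.5841, 0.2843, 0.0719]
eef_rot: [0.839, 0.544, 0.002, 0.0]
ft_force: [-7.1, -4.0, 28.1]
width: 0.0002
grip_force: 14.4
```

The force has risen to 28 N, so the lever is on its stop. Now the slow release.

Emit:
carry_out(
  moves=[
    [0,0,-0.06,0,0,0],
    [0,0,-0.06,0,0,0],
    [0,0,-0.1,0,0,0],
    [0,0,-0.1,0,0,0],
    [0,0,-0.1,0,0,0],
    [0,0,-0.1,0,0,0],
    [0,0,-0.1,0,0,0],
    [0,0,-0.1,0,0,0],
    [0,0,-0.1,0,0,0],
    [0,0,-0.1,0,0,0],
    [0,0,-0.1,0,0,0],
    [0,0,-0.1,0,0,0],
    [0,0,-0.1,0,0,0],
    [0,0,-0.1,0,0,0],
    [0,0,-0.1,0,0,0],
    [0,0,-0.1,0,0,0],
    [0,0,-0.1,0,0,0],
    [0,0,-0.08,0,0,0],
    [0,0,-0.08,0,0,0],
    [0,0,-0.08,0,0,0],
  ],
)

```text
time: 10.6
ee_pos: [0.5814, 0.2851, 0.1424]
eef_rot: [0.839, 0.544, -0.0, -0.0]
ft_force: [-0.3, 0.3, 0.5]
width: 0.0007
grip_force: 0.0
```

Emit:
carry_out(
  moves=[
    [0,0,-0.08,0,0,0],
    [0,0,-0.1,0,0,0],
    [0,0,-0.15,0,0,0],
    [0,0,-0.4,0,0,0],
    [0,0,-0.7,0,0,0],
    [0,0,-0.8,0,0,0],
    [0,0,-0.5,0,0,0],
    [0,0,0,0,0,0],
    [0,0,0,0,0,0],
  ],
)

```text
time: 11.72
ee_pos: [0.5816, 0.2847, 0.2512]
eef_rot: [0.839, 0.544, -0.0, -0.0]
ft_force: [-0.3, 0.3, -0.5]
width: 0.0006
grip_force: 0.0
```

```bash
python3 look.py l2.png
```

```text
11.725 [-0.3082118   0.27805327 -0.47919677] [-0.06773588  0.08035084  0.00327973] [0.58161681 0.28470858 0.25120502]
2655 [[0.56  0.259 0.136]
 [0.58  0.28  0.142]
 [0.601 0.301 0.146]]
```

View pics/l2.png

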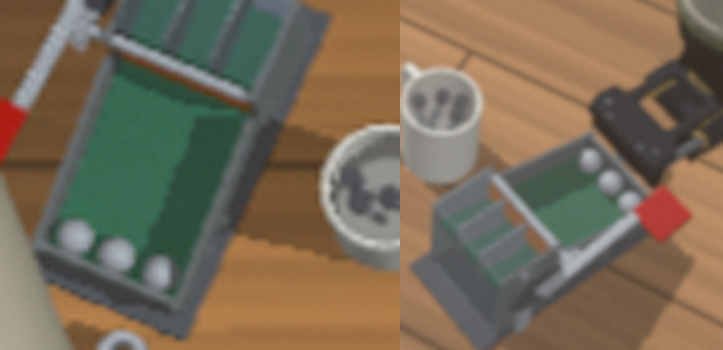

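The picture shows the lid shut, the pad back at its rest height of 0.142, all three balls in the tray at (75,237), (118,253) and (158,270), and the gripper clear.

```bash
python3 -c "
from bench import r
print(r.close_job())"
```

```text
the job is handed in; nothing more can be done
None
```

The job is handed in: the lever was pressed to its stop, all three balls rolled into the tray, the lever was eased up over about two seconds until the lid was shut, and the gripper finished clear (11.7 s).

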